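# Shorten the inspection camera's boom by one hole

## Task

The bench camera hangs out past the middle of the white box it has to inspect. Shorten its telescoping boom by one hole: squeeze the sprung button on the boom's side in flush, slide the square sleeve one hole toward the post until the button springs out through the next hole and locks it there, then let go. Move the boom by its sleeve, not by pushing on the camera, and leave the white box and the things lying round the stand where they are.

Things in the scene. Friction and masses are not known exactly. Their poses are not given: they have to be found in the camera images.
- boom_stand: Fixed stand, place and yaw vary: grey base plate 100 x 150 mm, 17 mm high; round post; grey clamp block 46 x 46 mm, capped, top 216 mm above the bench. Origin: on the bench under the post's axis, z up. The boom runs level from the post along the stand's -y, centre line at x 0, z 190 mm. -x: side with the button, roughly facing the robot.
- button_seat (a point): Fixed point of the stand: where the button meets the outside of the sleeve's -x side, on the boom's centre height; in the stand's frame at x -15, y -170, z 190 mm. The dark inner tube, 25 mm square, that carries button and sleeve is part of the stand and reaches 225 mm from the post's axis.
- boom_sleeve (a joint): Slide of the sleeve, m: about 0 at the start (button in the second hole from the mouth), growing toward the post (stand's +y). Next hole inward +0.040, then +0.080; outward -0.040. About 1 mm play in each hole. Slides with 2 to 4 N and stays where left; starting it off the button takes 5 to 15 N along the boom while the button is held flush.
- sleeve_mouth (a point): Centre of the sleeve's open end that faces the post, 110 mm from the post's axis at the start; moves with the sleeve. Sleeve: plain steel square tube, outside 30 mm wide and 30 mm high, 2 mm wall, 205 mm long outward from here; four 14 mm holes in its -x side, 20, 60, 100 and 140 mm from here. A black lip (33 mm square) rings the mouth.
- snap_button (a joint): How far the button is pushed in, m: 0 fully out (sleeve locked both ways), 0.005 flush with the sleeve's outside (5.5 N), 0.007 riding under its wall, 0.0085 limit. Once it is flush, the hole's edge wedges the dome under as the sleeve slides; it then needs no holding and springs out by itself when the next hole reaches it.
- button_tip (a point): Outermost point of the sprung button: a 12 mm wide steel dome standing 5 mm out of a hole in the sleeve's -x side. It sits in the fixed inner tube and does not travel with the sleeve. One finger on the dome and one on the sleeve's opposite side (35 mm across, 30 mm with the dome flush) press it in and grip the sleeve at once.
- camera_head: Grey box camera 56 x 56 x 40 mm with a black lens 38 mm across pointing down, fixed under the outer end of the sleeve, moving with it; 65 mm high in all. Origin: centre of the lens mouth, 110 mm above the bench, 293 mm from the post's axis at the start; axes as the stand's. Delicate: do not push on it.
- product_box: Loose white carton 154 x 109 x 62 mm lying under the camera, its long side along the boom; the lens comes over its middle when the boom is one hole shorter. Origin: centre of its underside. Leave it.
- screwdriver: Loose screwdriver with a yellow handle, 152 mm long, 24 mm thick, lying under the boom and across it, between base plate and carton. Origin: centre of its underside. Leave it.
- masking_roll: Loose flat roll of masking tape, 104 mm across, 17 mm high, on the far side of the post from the boom. Origin: centre of its underside. Leave it.

How it is judged:
By the outcome, as a careful person would: the job done as asked, in the order asked, and still so for the second after the job is handed in, with the robot touching nothing.
It also fails if it takes over 34 s, if anything falls off the work surface, if the arm or the gripper's body presses on something with over 40 N, if the wrist force passes 120 N, or if a joint passes its speed limit or range.

## Robot

A 6-joint arm with a two-finger parallel gripper is mounted at the origin on a cart in front of the work surface, level with it; the furniture and walls round the work are solid. World frame = base frame: x ahead of the robot, y to its left, z up, the work surface at z = 0. Lengths are in m, angles in rad, forces in N, time in s.
With the tool pointing down it reaches from about 0.375 to 0.9 m from the base axis. Payload 3.1 kg.
Tool frame: the origin (TCP) lies at the very end of the fingers, on their centre line; the grasp point (between the pads) lies 19 mm behind it; z points along the fingers, y is the line along which they close (so a half turn about z gives the same grasp; the last joint's range is limited). The gripper opens to 85 mm and grips with 20 to 120 N. Pads are 22 mm wide; open, the fingers measure 114 mm over their backs; the gripper's body (76 mm by 85 mm) begins 54 mm behind the grasp point. The pads swing forward as they close: fully open they stand 13 mm farther back than shut.
Start: joints at [1.095, 0.527, 1.433, -0, 1.181, -0.178], TCP at [0.183, 0.597, 0.231] pointing down, gripper open.
Joint ranges: [-3.08, 3.08], [-0.75, 2.2], [0.22, 2.44], [-1.43, 4.57], [0, 2.65], [-2.85, 2.85]. Speed limits (rad/s): [2.79, 2.79, 3.14, 3.14, 3.14, 3.14].

## Interface

Orientations are given as a unit quaternion [x, y, z, w].
In Python, from station import manip gives the robot as it stands.
- The arm moves only by the shell command python3 -m handwheel 'ROWS' [FORCE]. ROWS is JSON, a list of rows, each a list of 7 numbers: the shift along the world's x, y, z in mm, then the turn, a rotation vector about the world's x, y, z in degrees, then the opening, from 0 (shut) to 1 (fully open). A call has exactly 10 rows; each row shifts and turns the commanded pose from where the row before left it; what a row does not reach is not made up. A row lasts 1/8 s, in which the tool goes at most 62.5 mm and 10.7 degrees, less where a joint would pass 70% of its speed; a pose out of reach is approached as far as the arm can. A call is refused whole if a number of a shift passes 62.5 or a number of a turn 10.7, either way. A call with a gripper value outside its range is refused whole. The fingers move at their own pace and stop on an object; FORCE is the grip in N (left out, the last holds). Time passes only in rows, so rows that do not move let the fingers close, or fill a call up. It gives the time, the measured TCP pose, the force, the opening and the grip force at its end, in the units of the state.
- manip.sense(): the state, without advancing time (a new reading comes with each control period).
- manip.snapshot(name): name is "scene" or "top"; returns the picture (480x640x3 uint8, red, green, blue); there is no depth.
- manip.get_calibration(name): a dict with "K" (3x3 intrinsics, pixels), "rvec" (rotation vector, rad) and "tvec" (3), from world to camera coordinates, as OpenCV has them. Camera axes: x right, y down, z forward; pixel columns grow to the right and rows downward; lengths in m; the calibration is good to about 2 mm. A picture is of the moment at which its call begins. get_calibration takes no time and is no camera call.
- manip.sign_off(): hands the job in; it is judged then, once.
The state is a dict: "t": time; "q": joint angles; "qd": joint speeds; "tau": joint torques, N m; "tcp_pos": TCP position; "tool_rot": TCP orientation; "force": force on the tool from outside, world axes, zero at the start; "ft_torque": the same for the moment, N m; "finger_gap": opening from 0.0 (shut) to 1.0 (fully open); "gripper_force": force on a finger pad.
Only numpy, scipy, OpenCV 4.12 (cv2) and the standard library are available. Lean on these libraries where they do the work, as an engineer would, in place of code of your own. Each camera call takes 0.05 s, during which the arm holds its last target. There are 200 camera calls.

## Working session

There is one attempt and no reset: what is moved stays moved. The work goes in short steps, Python scripts to look and compute and a shell command to move; the robot and the scene stay as the last step left them, time stands still between calls to the robot, and variables do not carry over. Pictures are saved under pics/ and viewed, at most 10 in all, crops included, and the job is handed in when it is done.

```bash
mkdir -p pics; python3 - <<'E'
from station import manip
import cv2
for n in("scene","top"):
    cv2.imwrite(f"pics/{n}0.png",manip.snapshot(n)[:,:,::-1])
    c=manip.get_calibration(n);print(n,c)
s=manip.sense();print(s)
E
```

```text
scene {'K': array([[440.68481304,   0.        , 313.92770542],
       [  0.        , 440.68481304, 236.20158148],
       [  0.        ,   0.        ,   1.        ]]), 'rvec': array([ 2.12346614, -1.26528934,  0.47759005]), 'tvec': array([-0.11790221,  0.50106679,  0.61639486])}
top {'K': array([[442.36548505,   0.        , 316.66834608],
       [  0.        , 442.36548505, 239.29183453],
       [  0.        ,   0.        ,   1.        ]]), 'rvec': array([ 2.06983707, -2.11069088,  0.264221  ]), 'tvec': array([0.13738239, 0.54255676, 0.85753445])}
{'t': 0.1, 'q': array([ 1.09444943e+00,  5.28398812e-01,  1.43379156e+00, -9.02816361e-06,
        1.18134964e+00, -1.78497453e-01]), 'qd': array([ 0.00065408, -0.00171852, -0.0029995 , -0.00073761, -0.00181662,
       -0.00142406]), 'tau': array([-1.69555901e-04, -4.43302917e+01, -1.78584856e+01, -2.27662872e-04,
        3.87971231e-03, -1.16863259e-05]), 'tcp_pos': array([0.18309067, 0.59691257, 0.23041018]), 'tool_rot': array([ 1.48373072e-01,  9.88930980e-01, -9.23294315e-04, -3.09185667e-04]), 'force': array([ 0.06182966, -0.1025095 , -0.13806515]), 'ft_torque': array([-0.01137086, -0.04204463,  0.00263794]), 'gripper_force': 0.0, 'finger_gap': 1.0035495408982738}
```

View pics/scene0.png

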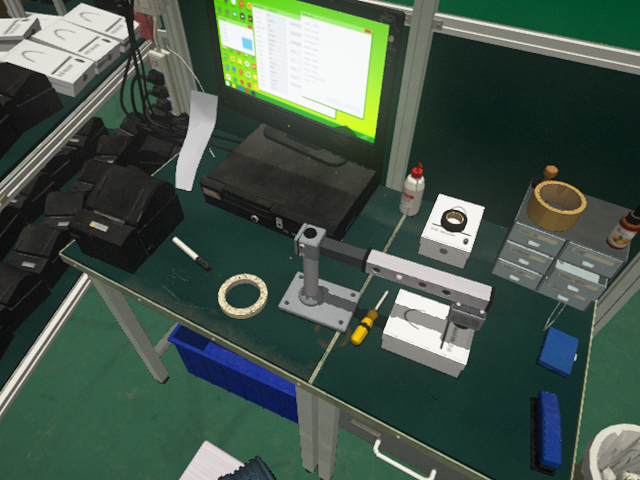

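View pics/top0.png

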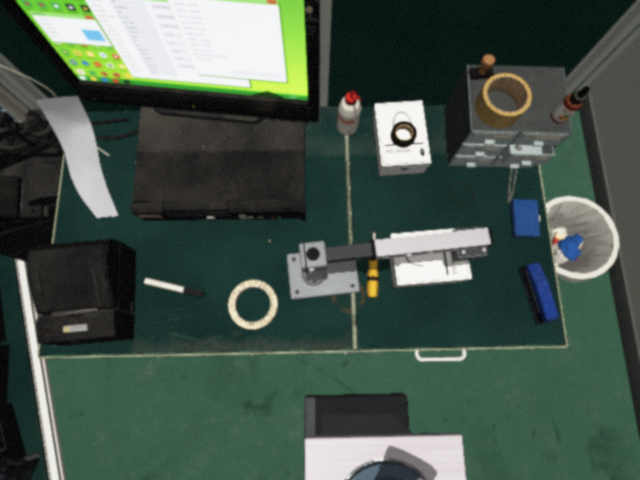

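The scene picture shows the post cap around (311,235), the sleeve from the lip at (370,260) to (492,295), and the camera at (465,320). In the top picture the clamp is at (312,252), and the sleeve runs from (375,247) to (491,240). I'll enlarge both.

```bash
python3 - <<'E'
import cv2
a=cv2.imread("pics/top0.png")[215:315,275:505];b=cv2.imread("pics/scene0.png")[215:385,265:505]
cv2.imwrite("pics/c1.png",cv2.resize(a,None,fx=3.4,fy=3.4,interpolation=cv2.INTER_CUBIC))
cv2.imwrite("pics/c2.png",cv2.resize(b,None,fx=3.3,fy=3.3,interpolation=cv2.INTER_CUBIC))
E
```

```text
(no output)
```

View pics/c1.png

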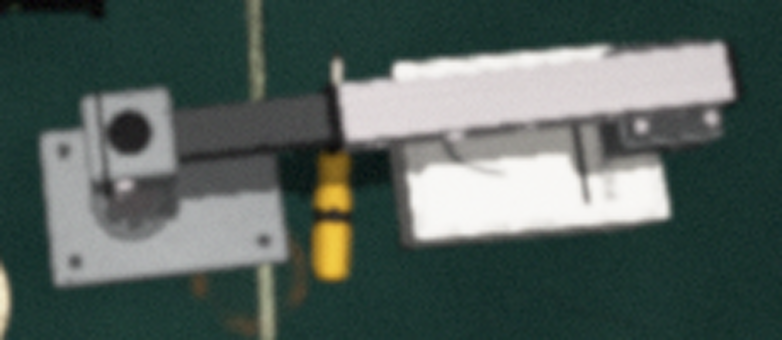

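View pics/c2.png

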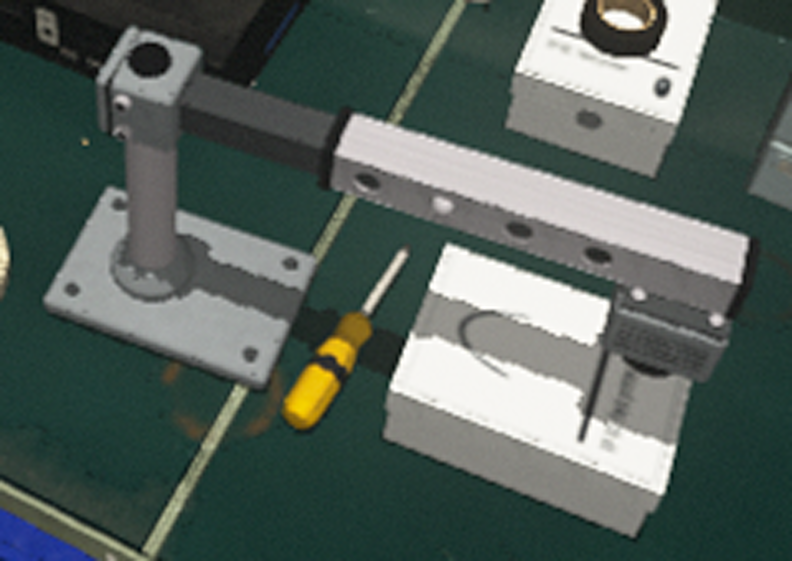

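c1 shows the sleeve top (near edge (342,146)→(735,100), far edge (340,85)→(727,43)) and the cap at (130,132). c2 shows the holes at (368,181), (519,230) and (599,256), the button at (443,204), and the cap at (150,60).

```bash
cat > h.py <<'E'
import numpy as np,cv2
from station import manip
def proj(n,P):
    c=manip.get_calibration(n);return cv2.projectPoints(np.float64(P),c["rvec"],c["tvec"],c["K"],None)[0][:,0]
def w(p,P):
    P=np.float64(P)/1000;c,s=np.cos(p[2]),np.sin(p[2]);return np.c_[p[0]+c*P[:,0]-s*P[:,1],p[1]+s*P[:,0]+c*P[:,1],P[:,2]]
E
python3 - <<'E'
from h import *
from scipy.optimize import least_squares
S=[[368,181,-14.5,-130,190],[443,204,-19,-170,190],[519,230,-14.5,-210,190],[599,256,-14.5,-250,190],[150,60,0,0,216]]
T=[[130,132,0,0,216],[735,100,-15,-315,205],[727,43,15,-315,205]]
S=np.float64(S);T=np.float64(T)
us=(S[:,:2]+.5)/3.3-.5+[265,215];ut=(T[:,:2]+.5)/3.4-.5+[275,215]
f=lambda p:np.r_[(proj("scene",w(p,S[:,2:]))-us).ravel(),(proj("top",w(p,T[:,2:]))-ut).ravel()]
best=min((least_squares(f,[.6,.1,a],loss="soft_l1") for a in(-1.57,0,1.57,3.1)),key=lambda r:r.cost)
p=best.x;print(p,np.degrees(p[2]));print(f(p).reshape(-1,2).round(1))
print(w(p,[[-15,-170,190],[0,-170,190],[0,-130,190],[0,-315,190]]).round(4))
print([(n,(-cv2.Rodrigues(c["rvec"])[0].T@c["tvec"]).round(2)) for n in("scene","top") for c in[manip.get_calibration(n)]])
s=manip.sense();print(proj("scene",[s["tcp_pos"]]),proj("top",[s["tcp_pos"]]))
E
```

```text
[0.48271871 0.13468328 0.09246403] 5.297798428144671
[[ 0.2  0.3]
 [-0.6  2.7]
 [ 0.3  0.4]
 [ 0.1  0.4]
 [ 0.  -0.9]
 [-0.1 -0.2]
 [ 0.1 -0.7]
 [-1.1 -0.2]]
[[ 0.4835 -0.036   0.19  ]
 [ 0.4984 -0.0346  0.19  ]
 [ 0.4947  0.0052  0.19  ]
 [ 0.5118 -0.179   0.19  ]]
[('scene', array([ 0.03, -0.12,  0.79])), ('top', array([0.32, 0.13, 0.96]))]
[[-16.1029961  245.77654396]] [[ 13.81359855 448.45319907]]
```

```bash
python3 -m handwheel '[[6,-10,30,0,0,0,1],[15,-30,30,0,0,-3.4,1],[16,-33,0,0,0,-3.6,1],[16,-33,0,0,0,-3.6,1],[16,-33,0,0,0,-3.6,1],[16,-33,0,0,0,-3.6,1],[16,-33,0,0,0,-3.6,1],[16,-33,0,0,0,-3.6,1],[16,-33,0,0,0,-3.6,1],[16,-33,0,0,0,-3.6,1]]' 30
python3 -m handwheel '[[17,-33,0,0,0,-3.6,1],[17,-33,0,0,0,-3.6,1],[17,-33,0,0,0,-3.6,1],[17,-33,0,0,0,-3.6,1],[17,-33,0,0,0,-3.6,1],[17,-33,0,0,0,-3.6,1],[17,-33,0,0,0,-3.6,1],[17,-33,0,0,0,-3.6,1],[15,-33,0,0,0,-3.6,1],[15,-31,0,0,0,-3,1]]'
```

```text
t: 1.35
tcp_pos: [0.3325, 0.2922, 0.2911]
tool_rot: [0.418, 0.909, -0.0, -0.0]
force: [0.2, 0.6, -0.1]
finger_gap: 1.0
gripper_force: 0.0
t: 2.6
tcp_pos: [0.4984, -0.0357, 0.2909]
tool_rot: [0.674, 0.739, -0.0, -0.0]
force: [0.3, -0.1, -0.0]
finger_gap: 0.996
gripper_force: 0.0
```

```bash
python3 - <<'E'
from h import *
im=manip.snapshot("scene")[:,:,::-1]
cv2.imwrite("pics/s2.png",cv2.resize(im[100:350,265:565],None,fx=2.6,fy=2.4,interpolation=cv2.INTER_CUBIC))
E
```

```text
(no output)
```

View pics/s2.png

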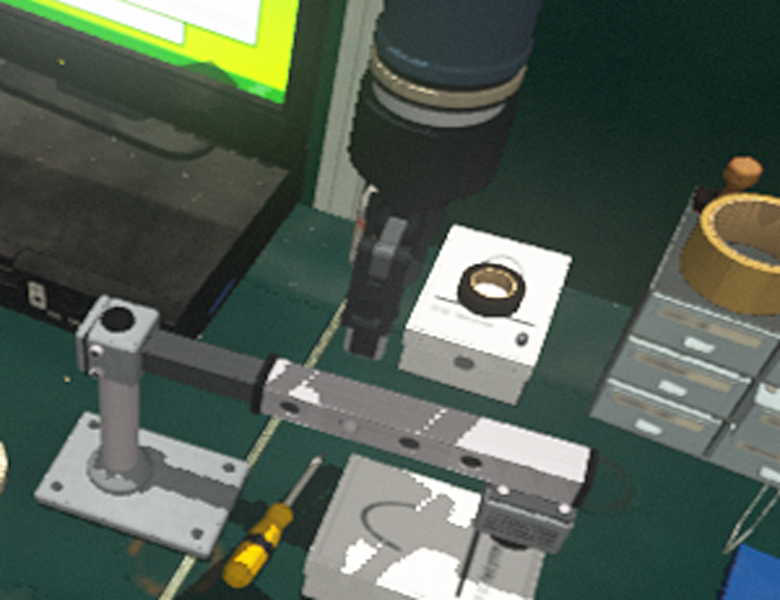

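The button sits in shadow at about (350,427), which matches the model. The open gripper is above it and in line, so I'll go down.

```bash
python3 -m handwheel '[[0,0,-15,0,0,0,1],[0,0,-20,0,0,0,1],[0,0,-20,0,0,0,1],[0,0,-20,0,0,0,1],[0,0,-20,0,0,0,1],[0,0,-17,0,0,0,1],[0,0,-10,0,0,0,1],[0,0,0,0,0,0,0.7],[0,0,0,0,0,0,0.6],[0,0,0,0,0,0,0.55]]' 30
```

```text
t: 3.9
tcp_pos: [0.4988, -0.0346, 0.1699]
tool_rot: [0.673, 0.739, 0.0, 0.001]
force: [0.3, 0.2, 0.6]
finger_gap: 0.552
gripper_force: 0.0
```

```bash
python3 - <<'E'
from h import *
im=manip.snapshot("scene")[:,:,::-1]
cv2.imwrite("pics/s3.png",cv2.resize(im[200:330,340:500],None,fx=4.5,fy=4.5,interpolation=cv2.INTER_CUBIC))
E
```

```text
(no output)
```

View pics/s3.png

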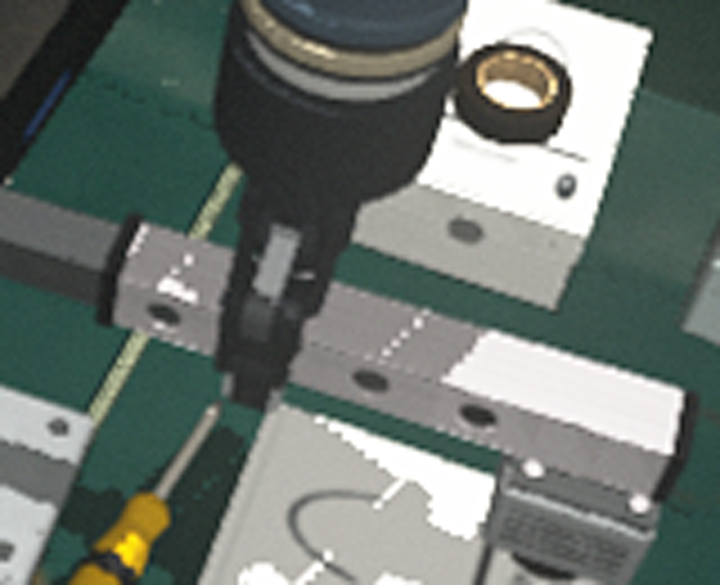

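The finger covers the button, which lies midway between the visible holes at (165,313) and (370,380). Closing.

```bash
python3 -m handwheel '[[0,0,0,0,0,0,0.45],[0,0,0,0,0,0,0.4],[0,0,0,0,0,0,0.3],[0,0,0,0,0,0,0.2],[0,0,0,0,0,0,0.2],[0,0,0,0,0,0,0.2],[0,0,0,0,0,0,0.2],[0,0,0,0,0,0,0.2],[0,0,0,0,0,0,0.2],[0,0,0,0,0,0,0.2]]' 60
```

```text
t: 5.2
tcp_pos: [0.4984, -0.0344, 0.1696]
tool_rot: [0.673, 0.739, 0.0, 0.0]
force: [-2.2, 1.0, 5.2]
finger_gap: 0.345
gripper_force: 60.3
```

```bash
python3 -m handwheel '[[-0.2,2,0,0,0,0,0.2],[-0.4,4,0,0,0,0,0.2],[-0.4,4,0,0,0,0,0.2],[-0.4,4,0,0,0,0,0.2],[-0.4,4,0,0,0,0,0.2],[-0.4,4,0,0,0,0,0.2],[-0.4,4,0,0,0,0,0.2],[-0.4,4,0,0,0,0,0.2],[-0.4,4,0,0,0,0,0.2],[0,0,0,0,0,0,0.2]]' 60
```

```text
t: 6.45
tcp_pos: [0.4953, 0.0002, 0.1696]
tool_rot: [0.674, 0.739, 0.001, -0.0]
force: [-0.5, 4.8, 5.3]
finger_gap: 0.341
gripper_force: 59.7
```

```bash
python3 -m handwheel '[[-0.1,1,0,0,0,0,0.2],[-0.1,1,0,0,0,0,0.2],[-0.1,1,0,0,0,0,0.2],[-0.1,1,0,0,0,0,0.2],[-0.1,1,0,0,0,0,0.2],[0,0.5,0,0,0,0,0.2],[0,0,0,0,0,0,0.2],[0,0,0,0,0,0,0.2],[0,0,0,0,0,0,0.2],[0,0,0,0,0,0,0.2]]' 60
python3 - <<'E'
from h import *
im=manip.snapshot("scene")[:,:,::-1]
cv2.imwrite("pics/s4.png",cv2.resize(im[200:330,340:500],None,fx=4.5,fy=4.5,interpolation=cv2.INTER_CUBIC))
E
```

```text
t: 7.7
tcp_pos: [0.4949, 0.0049, 0.1696]
tool_rot: [0.673, 0.739, 0.0, 0.0]
force: [-1.4, -1.4, 5.3]
finger_gap: 0.343
gripper_force: 59.8
```

View pics/s4.png

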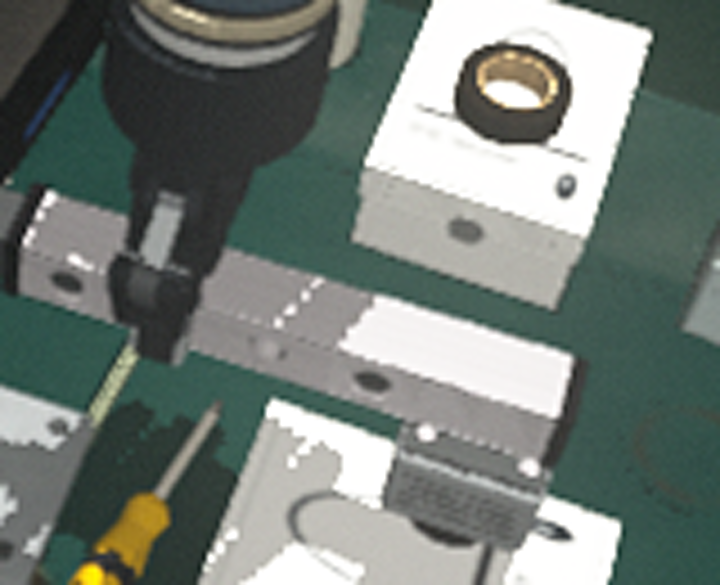

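The button now shows as a light dome in the third hole at (270,347). A gentle push of 2 mm further will tell me if it's locked.

```bash
python3 -m handwheel '[[-0.1,1,0,0,0,0,0.2],[-0.1,1,0,0,0,0,0.2],[0,0,0,0,0,0,0.2],[0,0,0,0,0,0,0.2],[0,0,0,0,0,0,0.2],[0,0,0,0,0,0,0.2],[0,0,0,0,0,0,0.2],[0,0,0,0,0,0,0.2],[0,0,0,0,0,0,0.2],[0,0,0,0,0,0,0.2]]' 60
```

```text
t: 9.0
tcp_pos: [0.4947, 0.0066, 0.1696]
tool_rot: [0.673, 0.739, 0.0, 0.001]
force: [-1.6, -2.0, 5.2]
finger_gap: 0.345
gripper_force: 59.8
```

```bash
python3 -m handwheel '[[0,0.5,0,0,0,0,0.2],[-0.1,0.5,0,0,0,0,0.2],[0,0,0,0,0,0,0.2],[0,0,0,0,0,0,0.2],[0,0,0,0,0,0,0.2],[0,0,0,0,0,0,0.2],[0,0,0,0,0,0,0.2],[0,0,0,0,0,0,0.2],[0,0,0,0,0,0,0.2],[0,0,0,0,0,0,0.2]]' 60
```

```text
t: 10.25
tcp_pos: [0.4947, 0.0068, 0.1696]
tool_rot: [0.673, 0.739, -0.0, 0.001]
force: [-1.5, -6.2, 4.5]
finger_gap: 0.341
gripper_force: 59.7
```

Only 0.2 mm of a commanded 1 mm went in and the force rose, so the sleeve is locked. I'll relieve the push, open, and go straight up.

```bash
python3 -m handwheel '[[0.1,-1,0,0,0,0,0.2],[0.1,-0.8,0,0,0,0,0.2],[0,0,0,0,0,0,0.2],[0,0,0,0,0,0,0.4],[0,0,0,0,0,0,0.5],[0,0,0,0,0,0,0.6],[0,0,0,0,0,0,0.7],[0,0,0,0,0,0,0.8],[0,0,0,0,0,0,0.8],[0,0,0,0,0,0,0.8]]' 60
python3 -m handwheel '[[0,0,10,0,0,0,0.8],[0,0,20,0,0,0,0.8],[0,0,20,0,0,0,0.8],[0,0,20,0,0,0,0.8],[0,0,20,0,0,0,0.8],[0,0,20,0,0,0,0.8],[0,0,20,0,0,0,0.8],[0,0,10,0,0,0,0.8],[0,0,0,0,0,0,0.8],[0,0,0,0,0,0,0.8]]'
python3 - <<'E'
from h import *
im=manip.snapshot("scene")[:,:,::-1]
cv2.imwrite("pics/s5.png",cv2.resize(im[210:390,210:510],None,fx=2.6,fy=2.6,interpolation=cv2.INTER_CUBIC))
E
```

```text
t: 11.5
tcp_pos: [0.4943, 0.0062, 0.1693]
tool_rot: [0.673, 0.739, 0.0, 0.0]
force: [-0.4, 0.3, 0.0]
finger_gap: 0.8
gripper_force: 0.0
t: 12.75
tcp_pos: [0.4938, 0.0063, 0.3087]
tool_rot: [0.673, 0.739, -0.0, -0.001]
force: [-0.5, 0.7, 0.8]
finger_gap: 0.801
gripper_force: 0.0
```

View pics/s5.png

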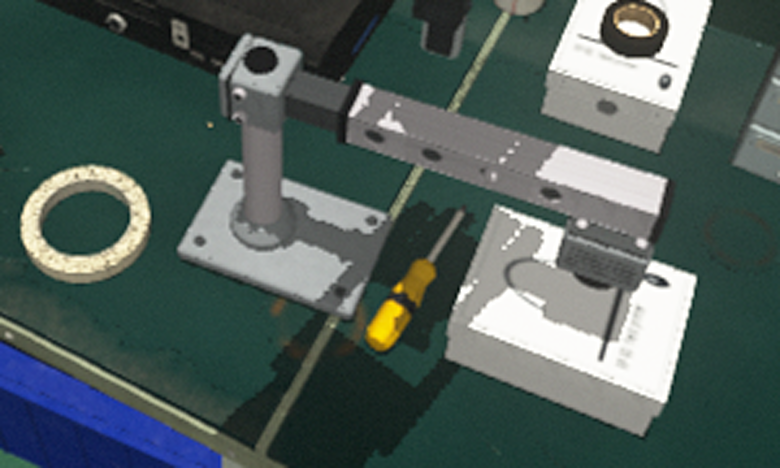

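The button stands out in the third hole, near (488,172). The first, second and fourth holes are empty, at (375,135), (431,155) and (550,193). Carton, screwdriver and tape roll are where they were, and the gripper is clear.

```bash
python3 -c "
from station import manip
print(manip.sign_off())"
```

```text
the job is handed in; nothing more can be done
None
```

The boom is one hole shorter: the sleeve moved about 40 mm toward the post, the button sprang out through the next hole and held when I pushed on it, the gripper let go and moved clear, and the job was handed in after about 13 s with the carton, screwdriver and tape roll looking unmoved in the last picture.

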